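# Find the check weight that rattles

### The arm

A 6-joint arm with a two-finger parallel gripper is mounted at the origin on the work surface. World frame = base frame: x ahead of the robot, y to its left, z up, the work surface at z = 0. Lengths are in m, angles in degrees, forces in N, time in s.
With the tool pointing down it reaches from about 0.3 to 0.875 m from the base axis. Payload 6.4 kg.
Tool frame: the origin (TCP) lies at the very end of the fingers, on their centre line; the grasp point (between the pads) lies 19 mm behind it; z points along the fingers, x is the direction in which the jaws open and shut, and the axes are right-handed (so a half turn about z gives the same grasp; the last joint's range is limited). The gripper opens to 88 mm and grips with 3 to 60 N. Pads are 18 mm wide; open, the fingers measure 123 mm over their backs; the gripper's body (75 mm by 187 mm) begins 45 mm behind the grasp point.
Start: joints at [58.768, 10.359, 92.074, -0, 77.567, -11.82], TCP at [0.191, 0.542, 0.21] pointing down, gripper open.
Joint ranges: [-171.53, 171.53], [-51.25, 118.39], [17.06, 147.69], [-65.23, 245.23], [0, 150.52], [-178.68, 178.68]. Speed limits (degrees/s): [147.25, 147.25, 172.46, 180, 180, 180].

### API

Orientations are given as a 3x3 rotation matrix whose columns are the frame's x, y, z axes.
In Python, from rig import observe, capture, ctrl gives the robot as it stands.
- The arm moves only by the tool step_arm, never from a script. Its argument "increments" is a list of rows, each an object of numbers: "gripper": the opening, from 0 (shut) to 1 (fully open); "tx", "ty", "tz": the shift along the tool's x, y, z in mm; "rx", "ry", "rz": the turn, a rotation vector about the tool's x, y, z in degrees. In form: [{"gripper": .., "tx": .., "ty": .., "tz": .., "rx": .., "ry": .., "rz": ..}, ...]. A call has 1 to 12 rows; each row is the pose to reach, as a shift and turn from the pose measured when the call began, along the tool's axes at that moment; what a row does not reach only later rows make up. A row lasts 1/10 s, in which the tool goes at most 50 mm and 8.59 degrees, less where a joint would pass 70% of its speed; a pose out of reach is approached as far as the arm can. A call with a gripper value outside its range is refused whole. The fingers move at their own pace and stop on an object; the grip force is fixed at half the most. Time passes only in rows, so rows that repeat a pose let the fingers close. It gives the time, the measured TCP pose, the force and the opening at its end, in the units of the state.
- observe(): the state, without advancing time (a new reading comes with each control period).
- capture(name): name is "side" or "top"; returns a dict with "frame" (384x512x3 uint8, red, green, blue), "z_map" (384x512 float32, m along the optical axis (not along the pixel's ray), 0 where there is no reading), "mtx" (3x3 intrinsics, pixels), "dist" ([k1, k2, p1, p2, k3] as OpenCV has them; the pictures are not rectified), "T" (4x4, takes a point from camera to world coordinates). Camera axes: x right, y down, z forward; pixel columns grow to the right and rows downward; lengths in m; the calibration is good to about 2 mm. A picture is of the moment at which its call begins.
- ctrl.hand_in(): hands the job in, once; it reports no verdict.
The state is a dict: "time": time; "joints": joint angles; "dq": joint speeds; "joint_efforts": joint torques, N m; "eef_pos": TCP position; "tcp_rot": TCP orientation; "force": force on the tool from outside, world axes, zero at the start; "ft_torque": the same for the moment, N m; "grip_width": finger opening in m.
Only numpy, scipy, OpenCV 4.12 (cv2) and the standard library are available. Lean on these libraries where they do the work, as an engineer would, in place of code of your own. Each camera call takes 0.05 s, during which the arm holds its last target.

### The job

One of the three sealed check-weight cases on the lab bench has a weight loose in its lining. Lift the cases one at a time and shake them briskly from side to side, lid up, until you find the one that rattles, standing each quiet one back where it was. Finish still gripping the rattling case, held still and upright in the air about 10 cm in front of the label reader's window and level with it, with everything else on the bench left alone.

Things in the scene. Friction and masses are not known exactly. Their poses are not given: they have to be found in the camera images.
- case_a: one of three look-alike sealed round check-weight cases: white, dark blue lid with pale disc on top, barred label band; 64 mm diameter (66 over the lid rim, 43 to 55 mm up), 60 mm tall, about 0.28 kg full; can be gripped across at any yaw. Origin: centre of the underside, z up through the lid. Starts upright on the bench, 120 mm or more between case centres
- case_a_mid (a point): centre of case_a, on its axis 30 mm above its underside. In one of the three cases (a different one from start to start, not to be told from outside) the weight stands free with 13 mm of play all round; in the other two the lining holds it snugly, under 1.5 mm of play
- weight_a: the 200 g steel weight sealed upright in case_a (hidden): 25 mm diameter, 46 mm tall; origin at its foot, z up its axis. Starts in mid-case in all three. When the case is lifted and shaken briskly (50 mm strokes, about 0.3 s each) a loose one slides, knocks, and stays at the wall it ran to, 13 mm off centre, so the wrist's moment differs between stroke ends by some 0.06 to 0.1 N m; a snug one stays central (0.01 to 0.045)
- case_b: one of three look-alike sealed round check-weight cases: white, dark blue lid with pale disc on top, barred label band; 64 mm diameter (66 over the lid rim, 43 to 55 mm up), 60 mm tall, about 0.28 kg full; can be gripped across at any yaw. Origin: centre of the underside, z up through the lid. Starts upright on the bench, 120 mm or more between case centres
- case_b_mid (a point): centre of case_b, on its axis 30 mm above its underside. In one of the three cases (a different one from start to start, not to be told from outside) the weight stands free with 13 mm of play all round; in the other two the lining holds it snugly, under 1.5 mm of play
- weight_b: the 200 g steel weight sealed upright in case_b (hidden): 25 mm diameter, 46 mm tall; origin at its foot, z up its axis. Starts in mid-case in all three. When the case is lifted and shaken briskly (50 mm strokes, about 0.3 s each) a loose one slides, knocks, and stays at the wall it ran to, 13 mm off centre, so the wrist's moment differs between stroke ends by some 0.06 to 0.1 N m; a snug one stays central (0.01 to 0.045)
- case_c: one of three look-alike sealed round check-weight cases: white, dark blue lid with pale disc on top, barred label band; 64 mm diameter (66 over the lid rim, 43 to 55 mm up), 60 mm tall, about 0.28 kg full; can be gripped across at any yaw. Origin: centre of the underside, z up through the lid. Starts upright on the bench, 120 mm or more between case centres
- case_c_mid (a point): centre of case_c, on its axis 30 mm above its underside. In one of the three cases (a different one from start to start, not to be told from outside) the weight stands free with 13 mm of play all round; in the other two the lining holds it snugly, under 1.5 mm of play
- weight_c: the 200 g steel weight sealed upright in case_c (hidden): 25 mm diameter, 46 mm tall; origin at its foot, z up its axis. Starts in mid-case in all three. When the case is lifted and shaken briskly (50 mm strokes, about 0.3 s each) a loose one slides, knocks, and stays at the wall it ran to, 13 mm off centre, so the wrist's moment differs between stroke ends by some 0.06 to 0.1 N m; a snug one stays central (0.01 to 0.045)
- reader: fixed desk label reader: round grey base 110 mm diameter and 20 mm high, short stem, white head with a black front rim, 62 mm deep, 80 mm wide, spanning 46 to 138 mm above the bench. Origin: centre of the base on the bench; its dark red window looks along its own -x, towards the robot's side
- window (a point): centre of the reader's window (60 x 66 mm), 92 mm above the bench; its -x axis is the way the window looks
- reagent: amber reagent bottle, blue cap, 68 mm diameter, 145 mm tall, standing to one side; origin at the centre of its underside; leave alone
- beaker: glass beaker, 70 mm diameter, 85 mm tall, standing to one side; origin at the centre of its underside; leave alone
- tongs: steel weight tongs lying flat, 150 mm long along their x, about 20 mm wide, 10 mm high; origin at the middle on the bench; leave alone
Mind the look-alikes: they are no part of the job. Leave any turquoise or yellow look-alike of the case_a alone.

How it is judged:
By the outcome, as a careful person would: the job done as asked, in the order asked, and still so for the second after the job is handed in, while the arm keeps its last pose, push and grip.
It also fails if it takes over 67 s, if anything falls off the work surface, if the arm or the gripper's body presses on something with over 40 N, if the wrist force passes 120 N, or if a joint passes its speed limit or range.

## Working session

There is one attempt and no reset: what is moved stays moved. The work goes in short steps, Python scripts to look and compute and a tool call to move; the robot and the scene stay as the last step left them, time stands still between calls to the robot, and variables do not carry over. Pictures are saved under pics/ and viewed, and the job is handed in when it is done.

Besides the shell and the picture viewer there is one more tool, called after "Call:" as a command line: name --argument value ..., lists and objects as JSON in quotes. step_arm: Moves the arm, as the interface text tells. Its arguments: {"type":"object","properties":{"increments":{"type":"array"}},"required":["increments"]}

```bash
mkdir -p pics; ls; python3 - <<'E'
from rig import observe,capture,ctrl
import cv2,numpy as np,pickle
s=observe();print(s)
for n in("top","side"):
    c=capture(n);pickle.dump(c,open(n+".pkl","wb"))
    cv2.imwrite(f"pics/{n}0.png",cv2.resize(c["frame"][:,:,::-1],(800,600),interpolation=cv2.INTER_CUBIC))
    print(n,c["mtx"],c["dist"],c["T"])
E
```

```text
pics
{'time': 0.0, 'joints': array([ 5.87690966e+01,  1.04010485e+01,  9.21315521e+01, -1.69927711e-03,
        7.75663958e+01, -1.18197132e+01]), 'dq': array([-0.02116752,  0.01131983,  0.00873081,  0.08713064, -0.11208707,
       -0.03520218]), 'joint_efforts': array([-2.00844015e-04, -4.33857358e+01, -3.41856194e+01,  7.02664093e-02,
        3.83686891e-02, -1.28525544e-04]), 'eef_pos': array([0.19077921, 0.54181074, 0.20881935]), 'tcp_rot': array([[ 3.32338556e-01,  9.43159756e-01, -8.71085075e-04],
       [ 9.43158631e-01, -3.32339539e-01, -1.49244245e-03],
       [-1.69710767e-03, -3.25575236e-04, -9.99998507e-01]]), 'force': array([ 0.12838998, -0.14307516,  0.75539551]), 'ft_torque': array([-0.04863217,  0.02830855,  0.01584728]), 'grip_width': 0.08824032461591444}
top [[469.97944349   0.         246.51168529]
 [  0.         469.97944349 187.9656335 ]
 [  0.           0.           1.        ]] [-0.142359  0.        0.        0.        0.      ] [[-0.00752242 -0.99430712  0.10628627  0.43581041]
 [-0.99996139  0.00699701 -0.00531532  0.01811037]
 [ 0.00454138 -0.10632215 -0.99432137  1.26441945]
 [ 0.          0.          0.          1.        ]]
side [[355.28381576   0.         257.23974269]
 [  0.         355.28381576 201.90769719]
 [  0.           0.           1.        ]] [-0.0810838  0.         0.         0.         0.       ] [[-0.98843255 -0.08330604  0.12673279  0.43925476]
 [-0.15149199  0.58178466 -0.79911     0.74040812]
 [-0.0071605  -0.80906533 -0.58767509  0.61311494]
 [ 0.          0.          0.          1.        ]]
```

View pics/top0.png

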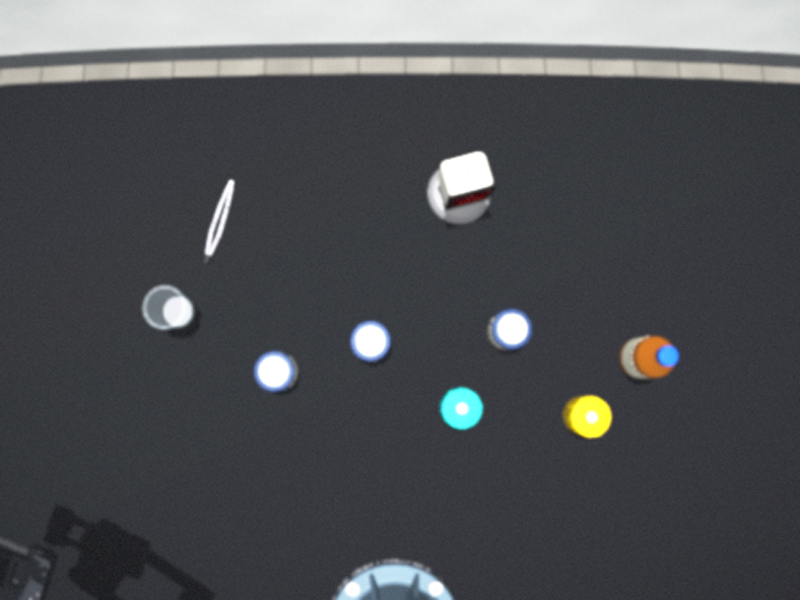

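View pics/side0.png

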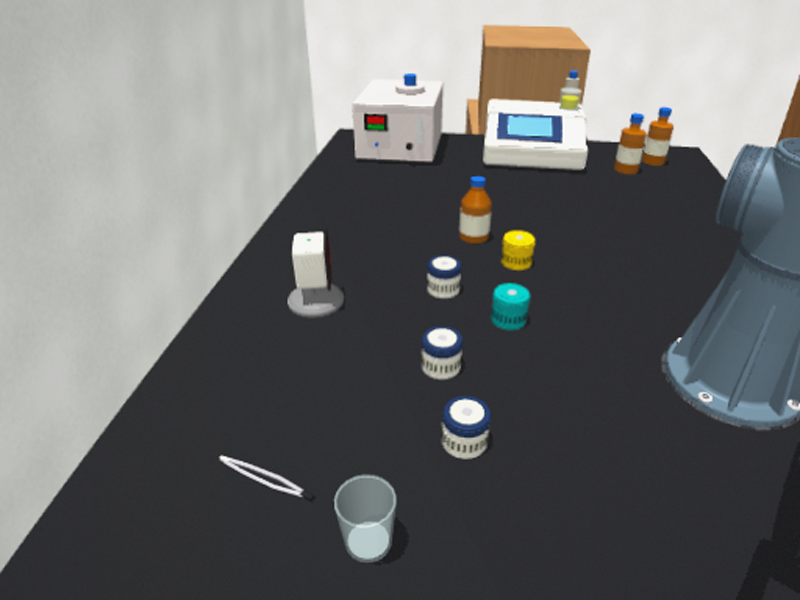

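Top picture (800x600): three white cases with blue lids at (273,371), (371,341) and (512,329). The look-alikes are turquoise at (461,408) and yellow at (590,416). The reader is at (462,190), turned slightly. The blue lids with pale discs match the description, so I'm measuring those now.

```bash
cat > h.py <<'E'
import numpy as np,cv2,pickle
def world(c,uv,z):
    p=cv2.undistortPoints(np.array([[uv]],float),c["mtx"],c["dist"])[0,0]
    d=c["T"][:3,:3]@np.r_[p,1];o=c["T"][:3,3];return o+d*(z-o[2])/d[2]
def cloud(c):
    z=c["z_map"];v,u=np.indices(z.shape)
    p=cv2.undistortPoints(np.stack([u,v],-1).reshape(-1,1,2).astype(float),c["mtx"],c["dist"])[:,0]
    P=np.c_[p,np.ones(len(p))]*z.reshape(-1,1)
    return (P@c["T"][:3,:3].T+c["T"][:3,3]).reshape(*z.shape,3)
E
python3 - <<'E'
from h import *
c=pickle.load(open("top.pkl","rb"));C=cloud(c);s=pickle.load(open("side.pkl","rb"));S=cloud(s)
for n,(u,v) in dict(L=(273,371),M=(371,341),R=(512,329),turq=(461,408),yel=(590,416),reag=(655,357),beak=(168,308)).items():
    w=world(c,(u*.64,v*.64),.06)
    for nm,Q in(("top",C),("side",S)):
        m=(np.hypot(Q[...,0]-w[0],Q[...,1]-w[1])<.05)&(Q[...,2]>.05)&(Q[...,2]<.07)
        P=Q[m]
        if len(P)>5:
            (x,y),r=cv2.minEnclosingCircle(P[:,:2].astype(np.float32)); print(n,nm,len(P),w[:2].round(3),"circ",round(x,4),round(y,4),round(r,4),"mean",P.mean(0).round(4))
for nm,Q in(("top",C),("side",S)):
    for lo,hi in((.005,.03),(.125,.15),(.06,.12)):
        m=(abs(Q[...,0]-.72)<.14)&(abs(Q[...,1]+.08)<.12)&(Q[...,2]>lo)&(Q[...,2]<hi)
        P=Q[m]
        if len(P)>8: print("reader",nm,lo,len(P),P.mean(0).round(4),P.min(0).round(3),P.max(0).round(3),cv2.minAreaRect(P[:,:2].astype(np.float32)*1000))
f=c["frame"][85:155,260:330];s2=s["frame"][60:310,180:400]
cv2.imwrite("pics/r1.png",cv2.resize(f[:,:,::-1],(600,600),interpolation=cv2.INTER_CUBIC))
f=c["frame"][180:290,150:400]
cv2.imwrite("pics/c1.png",cv2.resize(f[:,:,::-1],(800,352),interpolation=cv2.INTER_CUBIC))
E
```

```text
L top 497 [0.439 0.196] circ 0.4397 0.197 0.0336 mean [0.4397 0.1954 0.0593]
L side 582 [0.439 0.196] circ 0.4386 0.1972 0.0339 mean [0.4371 0.2012 0.059 ]
M top 503 [0.487 0.035] circ 0.489 0.0377 0.0332 mean [0.4889 0.0375 0.0593]
M side 392 [0.487 0.035] circ 0.4852 0.0393 0.0333 mean [0.4853 0.0438 0.0593]
R top 492 [ 0.505 -0.197] circ 0.5067 -0.1973 0.0335 mean [ 0.5064 -0.1954  0.0591]
R side 240 [ 0.505 -0.197] circ 0.5041 -0.1955 0.0336 mean [ 0.5031 -0.1894  0.0593]
turq top 516 [ 0.376 -0.111] circ 0.3762 -0.1114 0.0339 mean [ 0.3764 -0.1112  0.059 ]
turq side 283 [ 0.376 -0.111] circ 0.3747 -0.1105 0.034 mean [ 0.3754 -0.1045  0.0593]
yel top 507 [ 0.36  -0.324] circ 0.3591 -0.3245 0.0346 mean [ 0.3592 -0.324   0.0588]
yel side 189 [ 0.36  -0.324] circ 0.3586 -0.3234 0.0344 mean [ 0.3585 -0.3176  0.0578]
reag top 79 [ 0.455 -0.439] circ 0.4553 -0.4228 0.0334 mean [ 0.4548 -0.4019  0.0605]
reag side 100 [ 0.455 -0.439] circ 0.4528 -0.4204 0.033 mean [ 0.4532 -0.4014  0.0608]
beak top 108 [0.543 0.373] circ 0.543 0.3745 0.0332 mean [0.545  0.3836 0.0596]
beak side 438 [0.54
[... 524 characters left out ...]
-0.078  0.12 ] ((724.223876953125, -111.7363052368164), (95.21699523925781, 50.74885177612305), 65.34843444824219)
reader side 0.005 518 [ 0.7403 -0.0987  0.016 ] [ 0.692 -0.159  0.005] [ 0.8   -0.062  0.03 ] ((742.1752319335938, -104.83502960205078), (107.0572280883789, 86.1268310546875), 18.693037033081055)
reader side 0.125 308 [ 0.7411 -0.1097  0.132 ] [ 0.706 -0.162  0.125] [ 0.78  -0.077  0.137] ((745.0498046875, -116.04696655273438), (63.791175842285156, 78.64318084716797), 15.256444931030273)
reader side 0.06 435 [ 0.7345 -0.0864  0.0909] [ 0.705 -0.153  0.06 ] [ 0.77  -0.075  0.12 ] ((725.687255859375, -103.11907958984375), (87.79650115966797, 49.734432220458984), 54.25136947631836)
```

View pics/r1.png

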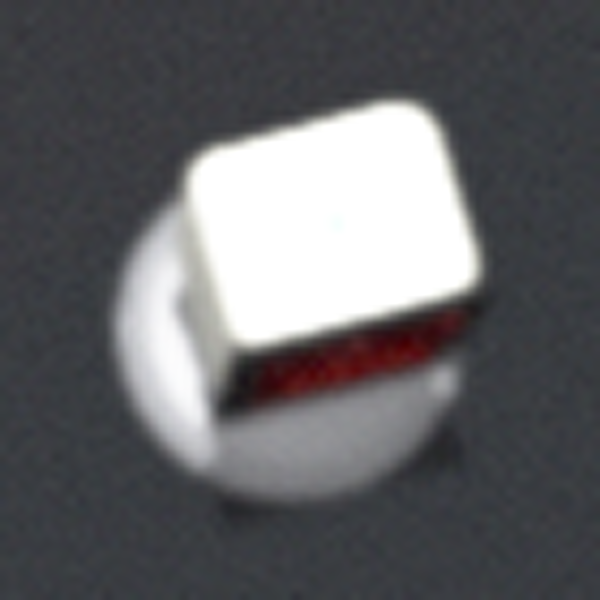

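View pics/c1.png

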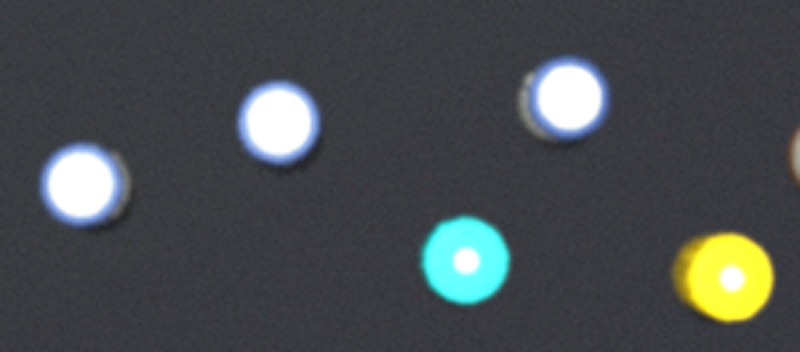

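```bash
cat > plan.py <<'E'
import sys,numpy as np
from scipy.spatial.transform import Rotation as Ro
from rig import observe
def plan(x,y,z,yaw,s=None):
    s=s or observe();R=s["tcp_rot"];a=np.radians(yaw)
    X=np.array([np.cos(a),np.sin(a),0]);Z=np.array([0,0,-1.]);D=np.c_[X,np.cross(Z,X),Z]
    t=R.T@(np.array([x,y,z])-s["eef_pos"])*1000;r=Ro.from_matrix(R.T@D).as_rotvec(degrees=True)
    print("->",(x,y,z,yaw),"t",t.round(1),"r",r.round(2),"dist",np.linalg.norm(t).round())
def st():
    s=observe();print("t",round(s["time"],2),"p",s["eef_pos"].round(4),"yaw",np.degrees(np.arctan2(s["tcp_rot"][1,0],s["tcp_rot"][0,0])).round(2),"F",s["force"].round(2),"M",s["ft_torque"].round(3),"w",round(s["grip_width"],4),"q",s["joints"].round(0))
if __name__=="__main__":
    st()
    for a in sys.argv[1:]: plan(*map(float,a.split(",")))
E
python3 plan.py .439,.197,.10,90 .439,.197,.011,90
python3 - <<'E'
from h import *
for n in("top","side"):
    c=pickle.load(open(n+".pkl","rb"));C=cloud(c);f=c["frame"].astype(int)
    m=(f[...,0]>f[...,1]+40)&(f[...,0]>2*f[...,1])&(abs(C[...,0]-.72)<.06)&(abs(C[...,1]+.12)<.07)
    P=C[m]; print(n,len(P),P.mean(0) if len(P) else 0,P.min(0),P.max(0))
    if len(P)>9:
        q=np.polyfit(P[:,1],P[:,0],1);print(q,np.degrees(np.arctan(q[0])))
E
```

```text
t 0.1 p [0.1908 0.5419 0.209 ] yaw 70.59 F [-0.76  0.19 -0.14] M [-0.013 -0.03   0.046] w 0.0879 q [ 59.  10.  92.  -0.  78. -12.]
-> (0.439, 0.197, 0.1, 90.0) t [-242.6  348.7  109.2] r [ -0.03   0.08 -19.41] dist 439.0
-> (0.439, 0.197, 0.011, 90.0) t [-242.5  348.8  198.2] r [ -0.03   0.08 -19.41] dist 469.0
top 67 [ 0.71481236 -0.12764103  0.1038899 ] [ 0.7069275  -0.1524647   0.07739982] [ 0.72188746 -0.10077299  0.12611037]
[-0.28006326  0.67906479] -15.645607355283214
side 2 [ 0.71436358 -0.1314453   0.08298698] [ 0.71370928 -0.13397709  0.08281338] [ 0.71501788 -0.1289135   0.08316058]
```

Call:
step_arm --increments '[{"gripper": 1,"tx": -242.6,"ty": 348.7,"tz": 109,"rz": -19.4},{"gripper": 1,"tx": -242.6,"ty": 348.7,"tz": 109,"rz": -19.4},{"gripper": 1,"tx": -242.6,"ty": 348.7,"tz": 109,"rz": -19.4},{"gripper": 1,"tx": -242.6,"ty": 348.7,"tz": 109,"rz": -19.4},{"gripper": 1,"tx": -242.6,"ty": 348.7,"tz": 109,"rz": -19.4},{"gripper": 1,"tx": -242.6,"ty": 348.7,"tz": 109,"rz": -19.4},{"gripper": 1,"tx": -242.6,"ty": 348.7,"tz": 109,"rz": -19.4},{"gripper": 1,"tx": -242.6,"ty": 348.7,"tz": 109,"rz": -19.4},{"gripper": 1,"tx": -242.6,"ty": 348.7,"tz": 109,"rz": -19.4},{"gripper": 1,"tx": -242.6,"ty": 348.7,"tz": 109,"rz": -19.4},{"gripper": 1,"tx": -242.6,"ty": 348.7,"tz": 109,"rz": -19.4}]'

```text
invalid input
```

```bash
python3 plan.py .439,.197,.011,90
```

```text
t 0.1 p [0.1908 0.5419 0.209 ] yaw 70.59 F [-0.76  0.19 -0.14] M [-0.013 -0.03   0.046] w 0.0879 q [ 59.  10.  92.  -0.  78. -12.]
-> (0.439, 0.197, 0.011, 90.0) t [-242.5  348.8  198.2] r [ -0.03   0.08 -19.41] dist 469.0
```

Call:
step_arm --increments '[{"gripper": 1.0,"tx": -24.0,"ty": 35.0,"tz": 10.0,"rx": 0.0,"ry": 0.0,"rz": -2.0}]'

```text
time: 0.2
eef_pos: [0.2147, 0.5101, 0.1998]
tcp_rot: [[0.295, 0.956, -0.0], [0.956, -0.295, 0.002], [0.002, -0.001, -1.0]]
force: [1.0, -0.9, 0.2]
grip_width: 0.0882
```

```bash
python3 plan.py .439,.197,.10,90 .439,.197,.011,90
```

```text
t 0.2 p [0.2147 0.5101 0.1998] yaw 72.85 F [ 1.03 -0.86  0.23] M [ 0.002 -0.036  0.109] w 0.0882 q [ 55.   8.  96.   0.  76. -18.]
-> (0.439, 0.197, 0.1, 90.0) t [-233.2  306.7   99.2] r [ -0.02  -0.11 -17.15] dist 398.0
-> (0.439, 0.197, 0.011, 90.0) t [-233.4  306.8  188.2] r [ -0.02  -0.11 -17.15] dist 429.0
```

Call:
step_arm --increments '[{"gripper": 1,"tx": -233.2,"ty": 306.7,"tz": 99,"rx": 0,"ry": 0,"rz": -17.2},{"gripper": 1,"tx": -233.2,"ty": 306.7,"tz": 99,"rx": 0,"ry": 0,"rz": -17.2},{"gripper": 1,"tx": -233.2,"ty": 306.7,"tz": 99,"rx": 0,"ry": 0,"rz": -17.2},{"gripper": 1,"tx": -233.2,"ty": 306.7,"tz": 99,"rx": 0,"ry": 0,"rz": -17.2},{"gripper": 1,"tx": -233.2,"ty": 306.7,"tz": 99,"rx": 0,"ry": 0,"rz": -17.2},{"gripper": 1,"tx": -233.2,"ty": 306.7,"tz": 99,"rx": 0,"ry": 0,"rz": -17.2},{"gripper": 1,"tx": -233.2,"ty": 306.7,"tz": 99,"rx": 0,"ry": 0,"rz": -17.2},{"gripper": 1,"tx": -233.2,"ty": 306.7,"tz": 99,"rx": 0,"ry": 0,"rz": -17.2},{"gripper": 1,"tx": -233.2,"ty": 306.7,"tz": 99,"rx": 0,"ry": 0,"rz": -17.2},{"gripper": 1,"tx": -233.2,"ty": 306.7,"tz": 99,"rx": 0,"ry": 0,"rz": -17.2},{"gripper": 1,"tx": -233.2,"ty": 306.7,"tz": 99,"rx": 0,"ry": 0,"rz": -17.2}]'

```text
time: 1.3
eef_pos: [0.4383, 0.1978, 0.1002]
tcp_rot: [[-0.001, 1.0, -0.001], [1.0, 0.001, 0.002], [0.002, -0.001, -1.0]]
force: [-0.2, 0.4, -0.4]
grip_width: 0.0881
```

```bash
python3 plan.py .439,.197,.011,90
```

```text
t 1.3 p [0.4383 0.1978 0.1002] yaw 90.07 F [-0.25  0.43 -0.44] M [-0.032  0.012  0.009] w 0.0881 q [ 10.   6. 111.   0.  63. -80.]
-> (0.439, 0.197, 0.011, 90.0) t [-1.   0.8 89.2] r [-0.05 -0.13  0.07] dist 89.0
```

Call:
step_arm --increments '[{"gripper": 1,"tx": -1,"ty": 0.7,"tz": 45,"rx": 0,"ry": 0,"rz": 0},{"gripper": 1,"tx": -1,"ty": 0.7,"tz": 80,"rx": 0,"ry": 0,"rz": 0},{"gripper": 1,"tx": -1,"ty": 0.7,"tz": 89,"rx": 0,"ry": 0,"rz": 0},{"gripper": 1,"tx": -1,"ty": 0.7,"tz": 89,"rx": 0,"ry": 0,"rz": 0},{"gripper": 0,"tx": -1,"ty": 0.7,"tz": 89,"rx": 0,"ry": 0,"rz": 0},{"gripper": 0,"tx": -1,"ty": 0.7,"tz": 89,"rx": 0,"ry": 0,"rz": 0},{"gripper": 0,"tx": -1,"ty": 0.7,"tz": 89,"rx": 0,"ry": 0,"rz": 0},{"gripper": 0,"tx": -1,"ty": 0.7,"tz": 89,"rx": 0,"ry": 0,"rz": 0},{"gripper": 0,"tx": -1,"ty": 0.7,"tz": 89,"rx": 0,"ry": 0,"rz": 0}]'

```text
time: 2.2
eef_pos: [0.4402, 0.1971, 0.0126]
tcp_rot: [[-0.001, 1.0, 0.002], [1.0, 0.001, 0.003], [0.003, 0.002, -1.0]]
force: [-1.5, 0.3, 7.3]
grip_width: 0.0638
```

```bash
python3 plan.py .439,.197,.011,90
```

```text
t 2.2 p [0.4402 0.1971 0.0126] yaw 90.07 F [-1.47  0.28  7.28] M [-0.198  0.254  0.081] w 0.0638 q [ 10.  15. 113.   0.  52. -80.]
-> (0.439, 0.197, 0.011, 90.0) t [-0.1 -1.2  1.6] r [ 0.1  -0.15  0.07] dist 2.0
```

Call:
step_arm --increments '[{"gripper": 0,"tx": 0,"ty": 0,"tz": -30,"rx": 0,"ry": 0,"rz": 0},{"gripper": 0,"tx": 0,"ty": 0,"tz": -70,"rx": 0,"ry": 0,"rz": 0},{"gripper": 0,"tx": 0,"ty": 0,"tz": -100,"rx": 0,"ry": 0,"rz": 0},{"gripper": 0,"tx": 0,"ty": 0,"tz": -100,"rx": 0,"ry": 0,"rz": 0},{"gripper": 0,"tx": 0,"ty": 0,"tz": -100,"rx": 0,"ry": 0,"rz": 0},{"gripper": 0,"tx": 0,"ty": 0,"tz": -100,"rx": 0,"ry": 0,"rz": 0}]'

```text
time: 2.8
eef_pos: [0.4385, 0.1965, 0.1109]
tcp_rot: [[-0.001, 1.0, -0.001], [1.0, 0.001, 0.002], [0.002, -0.001, -1.0]]
force: [0.5, 0.2, -3.1]
grip_width: 0.0631
```

```bash
python3 - <<'E'
from plan import *; from rig import capture
import cv2
st()
c=capture("side");cv2.imwrite("pics/s1.png",cv2.resize(c["frame"][100:330,200:450,::-1],(800,736))[:600])
st()
for i in range(2):
    capture("side");st()
E
```

```text
t 2.8 p [0.4385 0.1965 0.1109] yaw 90.07 F [ 0.48  0.21 -3.06] M [ 0.033  0.02  -0.045] w 0.0631 q [ 10.   5. 110.   0.  65. -80.]
t 2.85 p [0.4384 0.1965 0.1107] yaw 90.07 F [-0.12  0.34 -3.55] M [ 0.024  0.015 -0.004] w 0.064 q [ 10.   5. 110.   0.  65. -80.]
t 2.9 p [0.4385 0.1965 0.1108] yaw 90.07 F [-0.17 -0.13 -2.36] M [0.038 0.03  0.011] w 0.0638 q [ 10.   5. 110.   0.  65. -80.]
t 2.95 p [0.4387 0.1966 0.111 ] yaw 90.06 F [-0.53  0.8  -3.03] M [ 0.009 -0.029  0.011] w 0.0636 q [ 10.   5. 110.   0.  65. -80.]
```

View pics/s1.png

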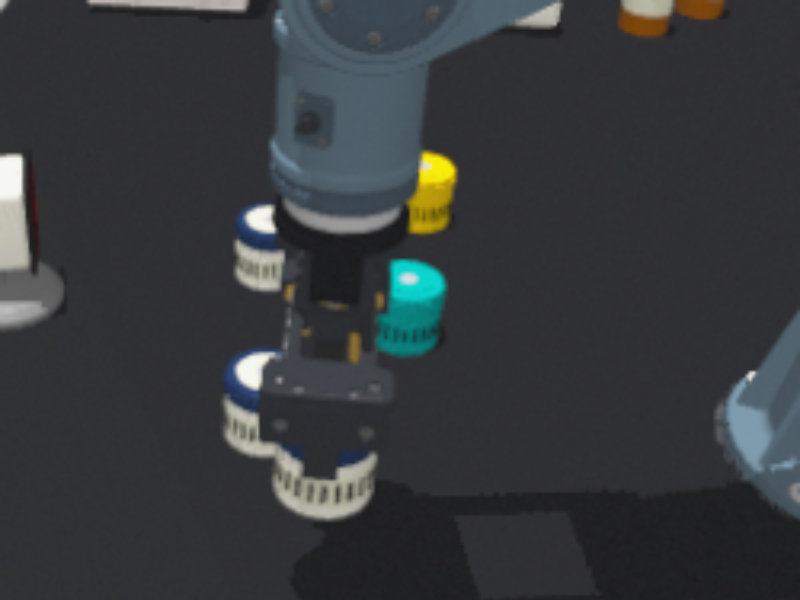

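Case L is in the gripper, upright and clear of the bench. Now the shake.

Call:
step_arm --increments '[{"gripper": 0,"tx": 25,"ty": 0,"tz": 0,"rx": 0,"ry": 0,"rz": 0},{"gripper": 0,"tx": 25,"ty": 0,"tz": 0,"rx": 0,"ry": 0,"rz": 0},{"gripper": 0,"tx": -15,"ty": 0,"tz": 0,"rx": 0,"ry": 0,"rz": 0},{"gripper": 0,"tx": -25,"ty": 0,"tz": 0,"rx": 0,"ry": 0,"rz": 0},{"gripper": 0,"tx": -25,"ty": 0,"tz": 0,"rx": 0,"ry": 0,"rz": 0},{"gripper": 0,"tx": 15,"ty": 0,"tz": 0,"rx": 0,"ry": 0,"rz": 0},{"gripper": 0,"tx": 25,"ty": 0,"tz": 0,"rx": 0,"ry": 0,"rz": 0},{"gripper": 0,"tx": 25,"ty": 0,"tz": 0,"rx": 0,"ry": 0,"rz": 0},{"gripper": 0,"tx": -15,"ty": 0,"tz": 0,"rx": 0,"ry": 0,"rz": 0},{"gripper": 0,"tx": -25,"ty": 0,"tz": 0,"rx": 0,"ry": 0,"rz": 0},{"gripper": 0,"tx": -25,"ty": 0,"tz": 0,"rx": 0,"ry": 0,"rz": 0},{"gripper": 0,"tx": -25,"ty": 0,"tz": 0,"rx": 0,"ry": 0,"rz": 0}]'

```text
time: 4.15
eef_pos: [0.4388, 0.1716, 0.111]
tcp_rot: [[0.0, 1.0, -0.002], [1.0, -0.0, 0.003], [0.003, -0.002, -1.0]]
force: [0.1, 1.0, -2.1]
grip_width: 0.0638
```

```bash
cat > meas.py <<'E'
from plan import *; from rig import capture
import sys
M=[];F=[]
for i in range(int(sys.argv[1]) if len(sys.argv)>1 else 10):
    capture("top");s=observe();M.append(s["ft_torque"]);F.append(s["force"])
M=np.array(M);print("M",M.mean(0).round(4),"sem",(M.std(0)/len(M)**.5).round(4),"F",np.mean(F,0).round(2));st()
E
python3 meas.py
```

```text
M [ 0.0323 -0.0158  0.0008] sem [0.0065 0.0042 0.0098] F [-0.27 -0.1  -3.01]
t 4.65 p [0.4387 0.1718 0.1109] yaw 90.09 F [ 0.12 -0.67 -3.31] M [ 0.034 -0.037 -0.032] w 0.0636 q [  7.   4. 112.   0.  64. -83.]
```

Call:
step_arm --increments '[{"gripper": 0,"tx": 40,"ty": 0,"tz": 0,"rx": 0,"ry": 0,"rz": 0},{"gripper": 0,"tx": 50,"ty": 0,"tz": 0,"rx": 0,"ry": 0,"rz": 0},{"gripper": 0,"tx": 50,"ty": 0,"tz": 0,"rx": 0,"ry": 0,"rz": 0},{"gripper": 0,"tx": 10,"ty": 0,"tz": 0,"rx": 0,"ry": 0,"rz": 0},{"gripper": 0,"tx": 0,"ty": 0,"tz": 0,"rx": 0,"ry": 0,"rz": 0},{"gripper": 0,"tx": 0,"ty": 0,"tz": 0,"rx": 0,"ry": 0,"rz": 0},{"gripper": 0,"tx": 40,"ty": 0,"tz": 0,"rx": 0,"ry": 0,"rz": 0},{"gripper": 0,"tx": 50,"ty": 0,"tz": 0,"rx": 0,"ry": 0,"rz": 0},{"gripper": 0,"tx": 50,"ty": 0,"tz": 0,"rx": 0,"ry": 0,"rz": 0},{"gripper": 0,"tx": 50,"ty": 0,"tz": 0,"rx": 0,"ry": 0,"rz": 0}]'

```text
time: 5.65
eef_pos: [0.4383, 0.2218, 0.1108]
tcp_rot: [[-0.003, 1.0, -0.002], [1.0, 0.003, 0.002], [0.002, -0.002, -1.0]]
force: [0.4, 0.6, -2.3]
grip_width: 0.0635
```

```bash
python3 meas.py; python3 plan.py .4402,.1967,.013,90.07
```

```text
M [ 0.0296 -0.0158  0.0014] sem [0.0054 0.0114 0.007 ] F [ 0.   -0.08 -2.69]
t 6.15 p [0.4387 0.2216 0.111 ] yaw 90.07 F [ 0.12 -0.15 -2.  ] M [ 0.037 -0.071  0.008] w 0.0636 q [ 13.   6. 109.   0.  65. -77.]
t 6.15 p [0.4387 0.2216 0.111 ] yaw 90.07 F [ 0.12 -0.15 -2.  ] M [ 0.037 -0.071  0.008] w 0.0636 q [ 13.   6. 109.   0.  65. -77.]
-> (0.4402, 0.1967, 0.013, 90.07) t [-25.1   1.6  98. ] r [-0.09 -0.12 -0.  ] dist 101.0
```

Call:
step_arm --increments '[{"gripper": 0,"tx": -15,"ty": 1.5,"tz": 20,"rx": 0,"ry": 0,"rz": 0},{"gripper": 0,"tx": -25,"ty": 1.5,"tz": 60,"rx": 0,"ry": 0,"rz": 0},{"gripper": 0,"tx": -25,"ty": 1.5,"tz": 85,"rx": 0,"ry": 0,"rz": 0},{"gripper": 0,"tx": -25,"ty": 1.5,"tz": 93,"rx": 0,"ry": 0,"rz": 0},{"gripper": 0,"tx": -25,"ty": 1.5,"tz": 96,"rx": 0,"ry": 0,"rz": 0},{"gripper": 0,"tx": -25,"ty": 1.5,"tz": 98,"rx": 0,"ry": 0,"rz": 0},{"gripper": 0,"tx": -25,"ty": 1.5,"tz": 98,"rx": 0,"ry": 0,"rz": 0}]'

```text
time: 6.85
eef_pos: [0.4412, 0.1972, 0.0141]
tcp_rot: [[-0.002, 1.0, 0.001], [1.0, 0.002, 0.002], [0.002, 0.001, -1.0]]
force: [-0.1, -0.4, -2.8]
grip_width: 0.0633
```

```bash
python3 plan.py .4402,.1967,.0125,90.07 .4402,.1967,.10,90
```

```text
t 6.85 p [0.4412 0.1972 0.0141] yaw 90.09 F [-0.12 -0.43 -2.84] M [ 0.04  -0.006 -0.031] w 0.0633 q [ 10.  15. 113.   0.  52. -80.]
-> (0.4402, 0.1967, 0.0125, 90.07) t [-0.5 -1.   1.6] r [ 0.03 -0.14  0.02] dist 2.0
-> (0.4402, 0.1967, 0.1, 90.0) t [ -0.3  -0.9 -85.9] r [ 0.03 -0.14  0.09] dist 86.0
```

Call:
step_arm --increments '[{"gripper": 0,"tx": -0.4,"ty": -1,"tz": 2,"rx": 0,"ry": 0,"rz": 0},{"gripper": 0,"tx": -0.4,"ty": -1,"tz": 2,"rx": 0,"ry": 0,"rz": 0},{"gripper": 0,"tx": -0.4,"ty": -1,"tz": 2,"rx": 0,"ry": 0,"rz": 0}]'

```text
time: 7.15
eef_pos: [0.4406, 0.197, 0.0127]
tcp_rot: [[-0.002, 1.0, 0.002], [1.0, 0.002, 0.003], [0.003, 0.002, -1.0]]
force: [0.2, 1.8, 0.9]
grip_width: 0.0637
```

Touching the bench (Fz went from -2.8 to +0.9). Release, rise.

Call:
step_arm --increments '[{"gripper": 1,"tx": 0,"ty": 0,"tz": 0,"rx": 0,"ry": 0,"rz": 0},{"gripper": 1,"tx": 0,"ty": 0,"tz": 0,"rx": 0,"ry": 0,"rz": 0},{"gripper": 1,"tx": 0,"ty": 0,"tz": 0,"rx": 0,"ry": 0,"rz": 0},{"gripper": 1,"tx": 0,"ty": 0,"tz": 0,"rx": 0,"ry": 0,"rz": 0},{"gripper": 1,"tx": 0,"ty": 0,"tz": -30,"rx": 0,"ry": 0,"rz": 0},{"gripper": 1,"tx": 0,"ty": 0,"tz": -70,"rx": 0,"ry": 0,"rz": 0},{"gripper": 1,"tx": 0,"ty": 0,"tz": -95,"rx": 0,"ry": 0,"rz": 0},{"gripper": 1,"tx": 0,"ty": 0,"tz": -95,"rx": 0,"ry": 0,"rz": 0}]'

```text
time: 7.95
eef_pos: [0.4435, 0.1973, 0.1116]
tcp_rot: [[-0.002, 1.0, 0.009], [1.0, 0.002, 0.004], [0.004, 0.009, -1.0]]
force: [0.2, -0.5, -0.1]
grip_width: 0.0883
```

```bash
python3 plan.py .487,.0385,.105,90
```

```text
t 7.95 p [0.4435 0.1973 0.1116] yaw 90.11 F [ 0.2  -0.5  -0.05] M [ 0.019 -0.011  0.037] w 0.0883 q [ 10.   5. 110.   0.  64. -80.]
-> (0.487, 0.0385, 0.105, 90.0) t [-158.9   43.2    6.3] r [ 0.53 -0.23  0.1 ] dist 165.0
```

Call:
step_arm --increments '[{"gripper": 1,"tx": -159,"ty": 43.2,"tz": 6,"rx": 0.5,"ry": -0.2,"rz": 0.1},{"gripper": 1,"tx": -159,"ty": 43.2,"tz": 6,"rx": 0.5,"ry": -0.2,"rz": 0.1},{"gripper": 1,"tx": -159,"ty": 43.2,"tz": 6,"rx": 0.5,"ry": -0.2,"rz": 0.1},{"gripper": 1,"tx": -159,"ty": 43.2,"tz": 6,"rx": 0.5,"ry": -0.2,"rz": 0.1},{"gripper": 1,"tx": -159,"ty": 43.2,"tz": 6,"rx": 0.5,"ry": -0.2,"rz": 0.1},{"gripper": 1,"tx": -159,"ty": 43.2,"tz": 6,"rx": 0.5,"ry": -0.2,"rz": 0.1}]'

```text
time: 8.55
eef_pos: [0.4861, 0.0391, 0.1044]
tcp_rot: [[0.001, 1.0, -0.001], [1.0, -0.001, 0.001], [0.001, -0.001, -1.0]]
force: [-0.2, 0.1, -0.2]
grip_width: 0.0878
```

```bash
python3 - <<'E'
from h import *; from rig import capture
from plan import *
C=cloud(capture("top"))
for n,x,y in(("L",.439,.197),("M",.487,.0385)):
    m=(np.hypot(C[...,0]-x,C[...,1]-y)<.05)&(C[...,2]>.05)&(C[...,2]<.07);P=C[m]
    if len(P)>5:print(n,len(P),cv2.minEnclosingCircle(P[:,:2].astype(np.float32)),P.mean(0))
st();plan(.487,.0385,.012,90)
E
```

```text
L 499 ((0.4398840069770813, 0.19837169349193573), 0.03335905447602272) [0.43996325 0.19650456 0.05946336]
t 8.6 p [0.4861 0.0396 0.1046] yaw 90.04 F [-0.35  1.17  1.15] M [-0.031  0.017 -0.005] w 0.0881 q [ -9.   7. 110.   0.  64. -99.]
-> (0.487, 0.0385, 0.012, 90) t [-1.3  1.  92.6] r [-0.07 -0.07  0.04] dist 93.0
```

L is back within about 1 mm of its original spot. Now case M.

Call:
step_arm --increments '[{"gripper": 1,"tx": -1,"ty": 1,"tz": 45,"rx": 0,"ry": 0,"rz": 0},{"gripper": 1,"tx": -1,"ty": 1,"tz": 80,"rx": 0,"ry": 0,"rz": 0},{"gripper": 1,"tx": -1,"ty": 1,"tz": 92,"rx": 0,"ry": 0,"rz": 0},{"gripper": 1,"tx": -1,"ty": 1,"tz": 92,"rx": 0,"ry": 0,"rz": 0},{"gripper": 0,"tx": -1,"ty": 1,"tz": 92,"rx": 0,"ry": 0,"rz": 0},{"gripper": 0,"tx": -1,"ty": 1,"tz": 92,"rx": 0,"ry": 0,"rz": 0},{"gripper": 0,"tx": -1,"ty": 1,"tz": 92,"rx": 0,"ry": 0,"rz": 0},{"gripper": 0,"tx": -1,"ty": 1,"tz": 92,"rx": 0,"ry": 0,"rz": 0},{"gripper": 0,"tx": -1,"ty": 1,"tz": 92,"rx": 0,"ry": 0,"rz": 0}]'

```text
time: 9.5
eef_pos: [0.4884, 0.0384, 0.0142]
tcp_rot: [[-0.001, 1.0, 0.002], [1.0, 0.001, 0.001], [0.001, 0.002, -1.0]]
force: [-0.7, -0.6, 7.4]
grip_width: 0.0638
```

Call:
step_arm --increments '[{"gripper": 0,"tx": 0,"ty": 0,"tz": -30,"rx": 0,"ry": 0,"rz": 0},{"gripper": 0,"tx": 0,"ty": 0,"tz": -70,"rx": 0,"ry": 0,"rz": 0},{"gripper": 0,"tx": 0,"ty": 0,"tz": -100,"rx": 0,"ry": 0,"rz": 0},{"gripper": 0,"tx": 0,"ty": 0,"tz": -100,"rx": 0,"ry": 0,"rz": 0},{"gripper": 0,"tx": 0,"ty": 0,"tz": -100,"rx": 0,"ry": 0,"rz": 0}]'

```text
time: 10.0
eef_pos: [0.4882, 0.0384, 0.1141]
tcp_rot: [[-0.001, 1.0, 0.003], [1.0, 0.001, 0.001], [0.001, 0.003, -1.0]]
force: [0.4, 0.3, -3.5]
grip_width: 0.0638
```

```bash
python3 meas.py 6
```

```text
M [ 0.0435 -0.0087  0.0102] sem [0.0065 0.0114 0.0112] F [ 0.12  0.02 -2.91]
t 10.3 p [0.4872 0.0385 0.1127] yaw 90.04 F [ 0.93 -0.03 -2.02] M [ 0.057 -0.014  0.025] w 0.0643 q [  -9.    6.  109.    0.   65. -100.]
```

Call:
step_arm --increments '[{"gripper": 0,"tx": 25,"ty": 0,"tz": 0,"rx": 0,"ry": 0,"rz": 0},{"gripper": 0,"tx": 25,"ty": 0,"tz": 0,"rx": 0,"ry": 0,"rz": 0},{"gripper": 0,"tx": -15,"ty": 0,"tz": 0,"rx": 0,"ry": 0,"rz": 0},{"gripper": 0,"tx": -25,"ty": 0,"tz": 0,"rx": 0,"ry": 0,"rz": 0},{"gripper": 0,"tx": -25,"ty": 0,"tz": 0,"rx": 0,"ry": 0,"rz": 0},{"gripper": 0,"tx": 15,"ty": 0,"tz": 0,"rx": 0,"ry": 0,"rz": 0},{"gripper": 0,"tx": 25,"ty": 0,"tz": 0,"rx": 0,"ry": 0,"rz": 0},{"gripper": 0,"tx": 25,"ty": 0,"tz": 0,"rx": 0,"ry": 0,"rz": 0},{"gripper": 0,"tx": -15,"ty": 0,"tz": 0,"rx": 0,"ry": 0,"rz": 0},{"gripper": 0,"tx": -25,"ty": 0,"tz": 0,"rx": 0,"ry": 0,"rz": 0},{"gripper": 0,"tx": -25,"ty": 0,"tz": 0,"rx": 0,"ry": 0,"rz": 0},{"gripper": 0,"tx": -25,"ty": 0,"tz": 0,"rx": 0,"ry": 0,"rz": 0}]'

```text
time: 11.5
eef_pos: [0.4871, 0.0134, 0.1126]
tcp_rot: [[0.001, 1.0, -0.001], [1.0, -0.001, 0.002], [0.002, -0.001, -1.0]]
force: [-0.2, 0.9, -2.8]
grip_width: 0.0638
```

```bash
python3 meas.py
```

```text
M [ 0.0268 -0.0084 -0.017 ] sem [0.008  0.0119 0.0091] F [-0.05 -0.29 -2.49]
t 12.0 p [0.4872 0.0137 0.1127] yaw 90.06 F [-0.42 -0.69 -2.53] M [ 0.015  0.02  -0.079] w 0.0639 q [ -12.    6.  109.    0.   65. -102.]
```

Call:
step_arm --increments '[{"gripper": 0,"tx": 40,"ty": 0,"tz": 0,"rx": 0,"ry": 0,"rz": 0},{"gripper": 0,"tx": 50,"ty": 0,"tz": 0,"rx": 0,"ry": 0,"rz": 0},{"gripper": 0,"tx": 50,"ty": 0,"tz": 0,"rx": 0,"ry": 0,"rz": 0},{"gripper": 0,"tx": 10,"ty": 0,"tz": 0,"rx": 0,"ry": 0,"rz": 0},{"gripper": 0,"tx": 0,"ty": 0,"tz": 0,"rx": 0,"ry": 0,"rz": 0},{"gripper": 0,"tx": 0,"ty": 0,"tz": 0,"rx": 0,"ry": 0,"rz": 0},{"gripper": 0,"tx": 40,"ty": 0,"tz": 0,"rx": 0,"ry": 0,"rz": 0},{"gripper": 0,"tx": 50,"ty": 0,"tz": 0,"rx": 0,"ry": 0,"rz": 0},{"gripper": 0,"tx": 50,"ty": 0,"tz": 0,"rx": 0,"ry": 0,"rz": 0},{"gripper": 0,"tx": 50,"ty": 0,"tz": 0,"rx": 0,"ry": 0,"rz": 0}]'

```text
time: 13.0
eef_pos: [0.4871, 0.0637, 0.1127]
tcp_rot: [[-0.002, 1.0, -0.001], [1.0, 0.002, 0.001], [0.001, -0.001, -1.0]]
force: [-0.7, -0.3, -2.4]
grip_width: 0.0639
```

```bash
python3 meas.py; python3 plan.py .4882,.0384,.0142,90.07
```

```text
M [ 0.0224  0.0161 -0.0016] sem [0.0109 0.0063 0.0114] F [ 0.16 -0.03 -2.83]
t 13.5 p [0.4872 0.0635 0.1128] yaw 90.04 F [ 0.21  0.23 -2.6 ] M [ 0.027 -0.026 -0.065] w 0.0636 q [ -6.   6. 109.   0.  65. -97.]
t 13.5 p [0.4872 0.0635 0.1128] yaw 90.04 F [ 0.21  0.23 -2.6 ] M [ 0.027 -0.026 -0.065] w 0.0636 q [ -6.   6. 109.   0.  65. -97.]
-> (0.4882, 0.0384, 0.0142, 90.07) t [-25.2   1.1  98.5] r [-0.06 -0.06 -0.03] dist 102.0
```

M is quiet as well (ΔMx about 0). I'll stand it back.

Call:
step_arm --increments '[{"gripper": 0,"tx": -15,"ty": 1,"tz": 20,"rx": 0,"ry": 0,"rz": 0},{"gripper": 0,"tx": -25.2,"ty": 1,"tz": 60,"rx": 0,"ry": 0,"rz": 0},{"gripper": 0,"tx": -25.2,"ty": 1,"tz": 85,"rx": 0,"ry": 0,"rz": 0},{"gripper": 0,"tx": -25.2,"ty": 1,"tz": 93,"rx": 0,"ry": 0,"rz": 0},{"gripper": 0,"tx": -25.2,"ty": 1,"tz": 96,"rx": 0,"ry": 0,"rz": 0},{"gripper": 0,"tx": -25.2,"ty": 1,"tz": 98.5,"rx": 0,"ry": 0,"rz": 0},{"gripper": 0,"tx": -25.2,"ty": 1,"tz": 98.5,"rx": 0,"ry": 0,"rz": 0},{"gripper": 0,"tx": -25.2,"ty": 0.5,"tz": 99.5,"rx": 0,"ry": 0,"rz": 0},{"gripper": 0,"tx": -25.2,"ty": 0.5,"tz": 99.5,"rx": 0,"ry": 0,"rz": 0}]'

```text
time: 14.4
eef_pos: [0.4887, 0.0384, 0.0143]
tcp_rot: [[-0.001, 1.0, 0.001], [1.0, 0.001, 0.001], [0.001, 0.001, -1.0]]
force: [0.7, 1.1, 0.7]
grip_width: 0.0645
```

```bash
python3 plan.py .4882,.0384,.0142,90.07
```

```text
t 14.4 p [0.4887 0.0384 0.0143] yaw 90.05 F [0.74 1.14 0.72] M [ 0.059 -0.055  0.011] w 0.0645 q [  -9.   16.  112.    0.   53. -100.]
-> (0.4882, 0.0384, 0.0142, 90.07) t [-0.  -0.5  0.1] r [ 0.07 -0.05 -0.02] dist 0.0
```

Call:
step_arm --increments '[{"gripper": 1,"tx": 0,"ty": 0,"tz": 0,"rx": 0,"ry": 0,"rz": 0},{"gripper": 1,"tx": 0,"ty": 0,"tz": 0,"rx": 0,"ry": 0,"rz": 0},{"gripper": 1,"tx": 0,"ty": 0,"tz": 0,"rx": 0,"ry": 0,"rz": 0},{"gripper": 1,"tx": 0,"ty": 0,"tz": 0,"rx": 0,"ry": 0,"rz": 0},{"gripper": 1,"tx": 0,"ty": 0,"tz": -30,"rx": 0,"ry": 0,"rz": 0},{"gripper": 1,"tx": 0,"ty": 0,"tz": -70,"rx": 0,"ry": 0,"rz": 0},{"gripper": 1,"tx": 0,"ty": 0,"tz": -95,"rx": 0,"ry": 0,"rz": 0},{"gripper": 1,"tx": 0,"ty": 0,"tz": -95,"rx": 0,"ry": 0,"rz": 0}]'

```text
time: 15.2
eef_pos: [0.4915, 0.0379, 0.1132]
tcp_rot: [[-0.001, 1.0, 0.009], [1.0, 0.001, -0.0], [-0.0, 0.009, -1.0]]
force: [0.7, -0.1, 0.5]
grip_width: 0.0879
```

```bash
python3 plan.py .5055,-.1965,.105,90
```

```text
t 15.2 p [0.4915 0.0379 0.1132] yaw 90.06 F [ 0.74 -0.11  0.48] M [ 0.033  0.007 -0.014] w 0.0879 q [  -9.    6.  109.    0.   64. -100.]
-> (0.5055, -0.1965, 0.105, 90.0) t [-234.4   13.7    8.4] r [0.5  0.03 0.06] dist 235.0
```

Call:
step_arm --increments '[{"gripper": 1,"tx": -234.4,"ty": 13.7,"tz": 8,"rx": 0.5,"ry": 0,"rz": 0},{"gripper": 1,"tx": -234.4,"ty": 13.7,"tz": 8,"rx": 0.5,"ry": 0,"rz": 0},{"gripper": 1,"tx": -234.4,"ty": 13.7,"tz": 8,"rx": 0.5,"ry": 0,"rz": 0},{"gripper": 1,"tx": -234.4,"ty": 13.7,"tz": 8,"rx": 0.5,"ry": 0,"rz": 0},{"gripper": 1,"tx": -234.4,"ty": 13.7,"tz": 8,"rx": 0.5,"ry": 0,"rz": 0},{"gripper": 1,"tx": -234.4,"ty": 13.7,"tz": 8,"rx": 0.5,"ry": 0,"rz": 0},{"gripper": 1,"tx": -234.4,"ty": 13.7,"tz": 8,"rx": 0.5,"ry": 0,"rz": 0}]'

```text
time: 15.9
eef_pos: [0.5046, -0.1966, 0.104]
tcp_rot: [[0.001, 1.0, -0.002], [1.0, -0.001, 0.001], [0.001, -0.002, -1.0]]
force: [-0.3, 0.8, 0.5]
grip_width: 0.0885
```

```bash
python3 - <<'E'
from h import *; from rig import capture
from plan import *
C=cloud(capture("top"))
for n,x,y in(("L",.439,.197),("M",.487,.0385)):
    m=(np.hypot(C[...,0]-x,C[...,1]-y)<.05)&(C[...,2]>.05)&(C[...,2]<.07);P=C[m]
    if len(P)>5:print(n,len(P),cv2.minEnclosingCircle(P[:,:2].astype(np.float32)),P.mean(0))
st();plan(.5055,-.1965,.0125,90)
E
```

```text
L 500 ((0.4398411810398102, 0.1982748806476593), 0.033502668142318726) [0.44009678 0.19667599 0.05940731]
M 503 ((0.48907458782196045, 0.038977790623903275), 0.03284251689910889) [0.48890964 0.03905653 0.05933416]
t 15.95 p [ 0.5047 -0.1956  0.1042] yaw 90.03 F [ 0.12 -0.66 -0.96] M [ 0.091 -0.007 -0.012] w 0.0882 q [ -34.   13.  102.   -0.   65. -124.]
-> (0.5055, -0.1965, 0.0125, 90) t [-1.   1.  91.7] r [-0.11 -0.07  0.03] dist 92.0
```

M is back in place. Now R.

Call:
step_arm --increments '[{"gripper": 1,"tx": -1,"ty": 1,"tz": 45,"rx": 0,"ry": 0,"rz": 0},{"gripper": 1,"tx": -1,"ty": 1,"tz": 80,"rx": 0,"ry": 0,"rz": 0},{"gripper": 1,"tx": -1,"ty": 1,"tz": 92,"rx": 0,"ry": 0,"rz": 0},{"gripper": 1,"tx": -1,"ty": 1,"tz": 92,"rx": 0,"ry": 0,"rz": 0},{"gripper": 0,"tx": -1,"ty": 1,"tz": 92,"rx": 0,"ry": 0,"rz": 0},{"gripper": 0,"tx": -1,"ty": 1,"tz": 92,"rx": 0,"ry": 0,"rz": 0},{"gripper": 0,"tx": -1,"ty": 1,"tz": 92,"rx": 0,"ry": 0,"rz": 0},{"gripper": 0,"tx": -1,"ty": 1,"tz": 92,"rx": 0,"ry": 0,"rz": 0},{"gripper": 0,"tx": -1,"ty": 1,"tz": 92,"rx": 0,"ry": 0,"rz": 0}]'

```text
time: 16.85
eef_pos: [0.5067, -0.1972, 0.0138]
tcp_rot: [[-0.001, 1.0, 0.001], [1.0, 0.001, -0.0], [-0.0, 0.001, -1.0]]
force: [0.1, 1.5, 7.2]
grip_width: 0.0642
```

Call:
step_arm --increments '[{"gripper": 0,"tx": 0,"ty": 0,"tz": -30,"rx": 0,"ry": 0,"rz": 0},{"gripper": 0,"tx": 0,"ty": 0,"tz": -70,"rx": 0,"ry": 0,"rz": 0},{"gripper": 0,"tx": 0,"ty": 0,"tz": -100,"rx": 0,"ry": 0,"rz": 0},{"gripper": 0,"tx": 0,"ty": 0,"tz": -100,"rx": 0,"ry": 0,"rz": 0},{"gripper": 0,"tx": 0,"ty": 0,"tz": -100,"rx": 0,"ry": 0,"rz": 0}]'

```text
time: 17.35
eef_pos: [0.5065, -0.1972, 0.1137]
tcp_rot: [[-0.0, 1.0, 0.001], [1.0, 0.0, -0.001], [-0.001, 0.001, -1.0]]
force: [-0.5, 0.2, -3.1]
grip_width: 0.0636
```

```bash
python3 meas.py 10
```

```text
M [ 0.0329  0.011  -0.0114] sem [0.0101 0.0087 0.0078] F [ 0.1   0.11 -2.92]
t 17.85 p [ 0.5065 -0.1971  0.1133] yaw 90.04 F [ 0.74 -0.29 -3.36] M [0.006 0.036 0.004] w 0.0639 q [ -34.   13.  101.    0.   66. -124.]
```

Call:
step_arm --increments '[{"gripper": 0,"tx": 25,"ty": 0,"tz": 0,"rx": 0,"ry": 0,"rz": 0},{"gripper": 0,"tx": 25,"ty": 0,"tz": 0,"rx": 0,"ry": 0,"rz": 0},{"gripper": 0,"tx": -15,"ty": 0,"tz": 0,"rx": 0,"ry": 0,"rz": 0},{"gripper": 0,"tx": -25,"ty": 0,"tz": 0,"rx": 0,"ry": 0,"rz": 0},{"gripper": 0,"tx": -25,"ty": 0,"tz": 0,"rx": 0,"ry": 0,"rz": 0},{"gripper": 0,"tx": 15,"ty": 0,"tz": 0,"rx": 0,"ry": 0,"rz": 0},{"gripper": 0,"tx": 25,"ty": 0,"tz": 0,"rx": 0,"ry": 0,"rz": 0},{"gripper": 0,"tx": 25,"ty": 0,"tz": 0,"rx": 0,"ry": 0,"rz": 0},{"gripper": 0,"tx": -15,"ty": 0,"tz": 0,"rx": 0,"ry": 0,"rz": 0},{"gripper": 0,"tx": -25,"ty": 0,"tz": 0,"rx": 0,"ry": 0,"rz": 0},{"gripper": 0,"tx": -25,"ty": 0,"tz": 0,"rx": 0,"ry": 0,"rz": 0},{"gripper": 0,"tx": -25,"ty": 0,"tz": 0,"rx": 0,"ry": 0,"rz": 0}]'

```text
time: 19.05
eef_pos: [0.5062, -0.222, 0.1131]
tcp_rot: [[0.0, 1.0, -0.001], [1.0, -0.0, 0.001], [0.001, -0.001, -1.0]]
force: [0.2, 0.4, -3.5]
grip_width: 0.064
```

```bash
python3 meas.py
```

```text
M [ 0.0501 -0.0191 -0.0063] sem [0.013  0.0054 0.0075] F [ 0.16 -0.06 -2.56]
t 19.55 p [ 0.5065 -0.2219  0.1134] yaw 90.05 F [-0.94 -0.54 -2.97] M [ 0.038 -0.04  -0.05 ] w 0.0639 q [ -36.   14.  100.    0.   66. -126.]
```

Call:
step_arm --increments '[{"gripper": 0,"tx": 40,"ty": 0,"tz": 0,"rx": 0,"ry": 0,"rz": 0},{"gripper": 0,"tx": 50,"ty": 0,"tz": 0,"rx": 0,"ry": 0,"rz": 0},{"gripper": 0,"tx": 50,"ty": 0,"tz": 0,"rx": 0,"ry": 0,"rz": 0},{"gripper": 0,"tx": 10,"ty": 0,"tz": 0,"rx": 0,"ry": 0,"rz": 0},{"gripper": 0,"tx": 0,"ty": 0,"tz": 0,"rx": 0,"ry": 0,"rz": 0},{"gripper": 0,"tx": 0,"ty": 0,"tz": 0,"rx": 0,"ry": 0,"rz": 0},{"gripper": 0,"tx": 40,"ty": 0,"tz": 0,"rx": 0,"ry": 0,"rz": 0},{"gripper": 0,"tx": 50,"ty": 0,"tz": 0,"rx": 0,"ry": 0,"rz": 0},{"gripper": 0,"tx": 50,"ty": 0,"tz": 0,"rx": 0,"ry": 0,"rz": 0},{"gripper": 0,"tx": 50,"ty": 0,"tz": 0,"rx": 0,"ry": 0,"rz": 0}]'

```text
time: 20.55
eef_pos: [0.5067, -0.172, 0.1136]
tcp_rot: [[-0.002, 1.0, 0.0], [1.0, 0.002, -0.001], [-0.001, 0.0, -1.0]]
force: [0.4, -0.2, -2.8]
grip_width: 0.0638
```

```bash
python3 meas.py
```

```text
M [ 0.005  -0.0127 -0.0008] sem [0.0128 0.0103 0.01  ] F [ 0.03 -0.26 -3.02]
t 21.05 p [ 0.5064 -0.1721  0.1134] yaw 90.03 F [-0.41 -0.28 -2.78] M [ 0.034 -0.036 -0.035] w 0.0639 q [ -31.   12.  103.    0.   66. -122.]
```

Mx differs by 0.045±0.018 between the two ends. That has the right sign and is near the 0.05 a loose weight should give, but it's borderline. I'll shake again with longer averaging.

Call:
step_arm --increments '[{"gripper": 0,"tx": -40,"ty": 0,"tz": 0,"rx": 0,"ry": 0,"rz": 0},{"gripper": 0,"tx": -50,"ty": 0,"tz": 0,"rx": 0,"ry": 0,"rz": 0},{"gripper": 0,"tx": -50,"ty": 0,"tz": 0,"rx": 0,"ry": 0,"rz": 0},{"gripper": 0,"tx": -5,"ty": 0,"tz": 0,"rx": 0,"ry": 0,"rz": 0},{"gripper": 0,"tx": 0,"ty": 0,"tz": 0,"rx": 0,"ry": 0,"rz": 0},{"gripper": 0,"tx": 0,"ty": 0,"tz": 0,"rx": 0,"ry": 0,"rz": 0},{"gripper": 0,"tx": -45,"ty": 0,"tz": 0,"rx": 0,"ry": 0,"rz": 0},{"gripper": 0,"tx": -50,"ty": 0,"tz": 0,"rx": 0,"ry": 0,"rz": 0},{"gripper": 0,"tx": -50,"ty": 0,"tz": 0,"rx": 0,"ry": 0,"rz": 0},{"gripper": 0,"tx": -50,"ty": 0,"tz": 0,"rx": 0,"ry": 0,"rz": 0}]'

```text
time: 22.05
eef_pos: [0.5062, -0.2219, 0.1131]
tcp_rot: [[0.0, 1.0, -0.001], [1.0, -0.0, 0.001], [0.001, -0.001, -1.0]]
force: [-0.5, 0.2, -2.8]
grip_width: 0.0635
```

```bash
python3 meas.py 50
```

```text
M [ 0.043  -0.0091 -0.0103] sem [0.0045 0.0042 0.0038] F [-0.09 -0.06 -2.89]
t 24.55 p [ 0.5065 -0.2221  0.1134] yaw 90.03 F [ 0.22  0.31 -2.59] M [ 0.051  0.009 -0.051] w 0.0635 q [ -36.   14.  100.    0.   66. -126.]
```

Call:
step_arm --increments '[{"gripper": 0,"tx": 45,"ty": 0,"tz": 0,"rx": 0,"ry": 0,"rz": 0},{"gripper": 0,"tx": 50,"ty": 0,"tz": 0,"rx": 0,"ry": 0,"rz": 0},{"gripper": 0,"tx": 50,"ty": 0,"tz": 0,"rx": 0,"ry": 0,"rz": 0},{"gripper": 0,"tx": 5,"ty": 0,"tz": 0,"rx": 0,"ry": 0,"rz": 0},{"gripper": 0,"tx": 0,"ty": 0,"tz": 0,"rx": 0,"ry": 0,"rz": 0},{"gripper": 0,"tx": 0,"ty": 0,"tz": 0,"rx": 0,"ry": 0,"rz": 0},{"gripper": 0,"tx": 45,"ty": 0,"tz": 0,"rx": 0,"ry": 0,"rz": 0},{"gripper": 0,"tx": 50,"ty": 0,"tz": 0,"rx": 0,"ry": 0,"rz": 0},{"gripper": 0,"tx": 50,"ty": 0,"tz": 0,"rx": 0,"ry": 0,"rz": 0},{"gripper": 0,"tx": 50,"ty": 0,"tz": 0,"rx": 0,"ry": 0,"rz": 0}]'

```text
time: 25.55
eef_pos: [0.5066, -0.1723, 0.1135]
tcp_rot: [[-0.001, 1.0, 0.0], [1.0, 0.001, -0.001], [-0.001, 0.0, -1.0]]
force: [0.4, 0.2, -2.3]
grip_width: 0.0633
```

```bash
python3 meas.py 50; python3 plan.py .6187,-.1535,.13,105.6 .6187,-.1535,.0745,105.6
```

```text
M [-0.001  -0.0016  0.0065] sem [0.005 0.004 0.004] F [-0.12  0.01 -2.94]
t 28.05 p [ 0.5064 -0.1721  0.1134] yaw 90.04 F [-1.07 -0.03 -3.41] M [ 0.011 -0.021 -0.023] w 0.0635 q [ -31.   12.  103.    0.   66. -122.]
t 28.05 p [ 0.5064 -0.1721  0.1134] yaw 90.04 F [-1.07 -0.03 -3.41] M [ 0.011 -0.021 -0.023] w 0.0635 q [ -31.   12.  103.    0.   66. -122.]
-> (0.6187, -0.1535, 0.13, 105.6) t [ 18.5 112.3 -16.7] r [ -0.    -0.   -15.56] dist 115.0
-> (0.6187, -0.1535, 0.0745, 105.6) t [ 18.5 112.3  38.8] r [ -0.    -0.   -15.56] dist 120.0
```

R rattles: 0.044±0.007 N m, repeated in two runs, against about 0.00 for L and M. Carrying it to the reader.

Call:
step_arm --increments '[{"gripper": 0,"tx": 4,"ty": 25,"tz": 0,"rx": 0,"ry": 0,"rz": -4},{"gripper": 0,"tx": 9,"ty": 55,"tz": 5,"rx": 0,"ry": 0,"rz": -8},{"gripper": 0,"tx": 14,"ty": 85,"tz": 15,"rx": 0,"ry": 0,"rz": -12},{"gripper": 0,"tx": 17,"ty": 103,"tz": 28,"rx": 0,"ry": 0,"rz": -14.5},{"gripper": 0,"tx": 18.5,"ty": 112,"tz": 36,"rx": 0,"ry": 0,"rz": -15.6},{"gripper": 0,"tx": 18.5,"ty": 112,"tz": 37.5,"rx": 0,"ry": 0,"rz": -15.6},{"gripper": 0,"tx": 18.5,"ty": 112,"tz": 37.5,"rx": 0,"ry": 0,"rz": -15.6},{"gripper": 0,"tx": 18.5,"ty": 112,"tz": 37.5,"rx": 0,"ry": 0,"rz": -15.6}]'

```text
time: 28.85
eef_pos: [0.6178, -0.1538, 0.0763]
tcp_rot: [[-0.268, 0.963, -0.0], [0.963, 0.268, -0.0], [0.0, -0.0, -1.0]]
force: [-0.9, -0.2, -3.6]
grip_width: 0.0638
```

```bash
python3 - <<'E'
from h import *; from rig import capture
from plan import *
t=capture("top");s=capture("side");C=cloud(t);S=cloud(s)
st();plan(.6187,-.1534,.0758,105.6)
for n,x,y in(("L",.439,.197),("M",.487,.0385),("turq",.3755,-.111),("yel",.359,-.324)):
    m=(np.hypot(C[...,0]-x,C[...,1]-y)<.05)&(C[...,2]>.05)&(C[...,2]<.07);P=C[m]
    if len(P)>5:print(n,len(P),np.round(cv2.minEnclosingCircle(P[:,:2].astype(np.float32))[0],4))
for nm,c,Q in(("top",t,C),("side",s,S)):
    f=c["frame"].astype(int)
    m=(np.hypot(Q[...,0]-.6187,Q[...,1]+.1534)<.045)&(Q[...,2]>.05)&(Q[...,2]<.13)
    w=m&(f.min(-1)>110);P=Q[w]
    if len(P):print(nm,len(P),P.min(0).round(3),P.max(0).round(3))
cv2.imwrite("pics/fin_s.png",cv2.resize(s["frame"][100:290,150:400,::-1],(788,600),interpolation=cv2.INTER_CUBIC))
cv2.imwrite("pics/fin_t.png",cv2.resize(t["frame"][:,:,::-1],(800,600)))
E
```

```text
t 28.95 p [ 0.6182 -0.1539  0.0767] yaw 105.58 F [ 0.44  0.05 -2.81] M [ 0.066 -0.004 -0.018] w 0.0636 q [ -25.   26.   88.    0.   66. -130.]
-> (0.6187, -0.1534, 0.0758, 105.6) t [0.4 0.6 0.9] r [ 0.03  0.03 -0.02] dist 1.0
L 498 [0.4401 0.1981]
M 507 [0.4889 0.0388]
yel 505 [ 0.3591 -0.3253]
top 66 [ 0.587 -0.169  0.061] [ 0.632 -0.128  0.122]
side 252 [ 0.583 -0.166  0.057] [ 0.644 -0.119  0.12 ]
```

View pics/fin_s.png

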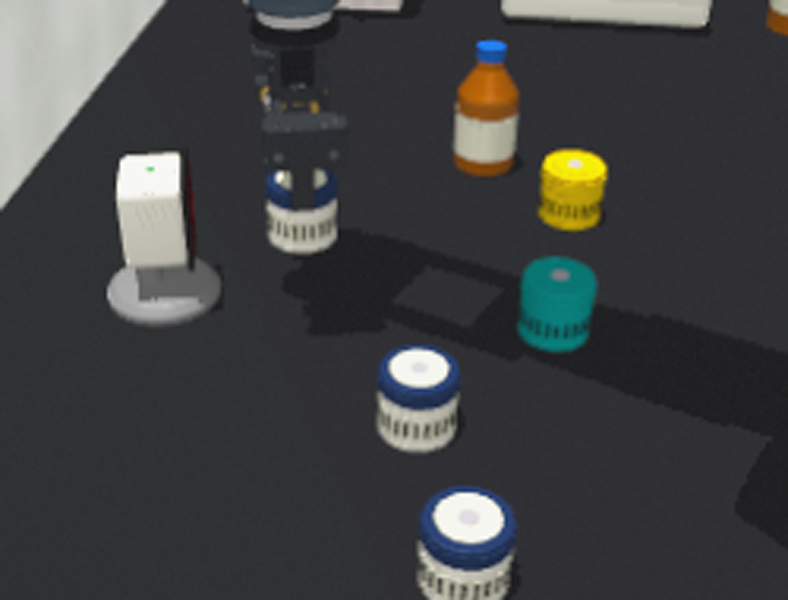

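View pics/fin_t.png

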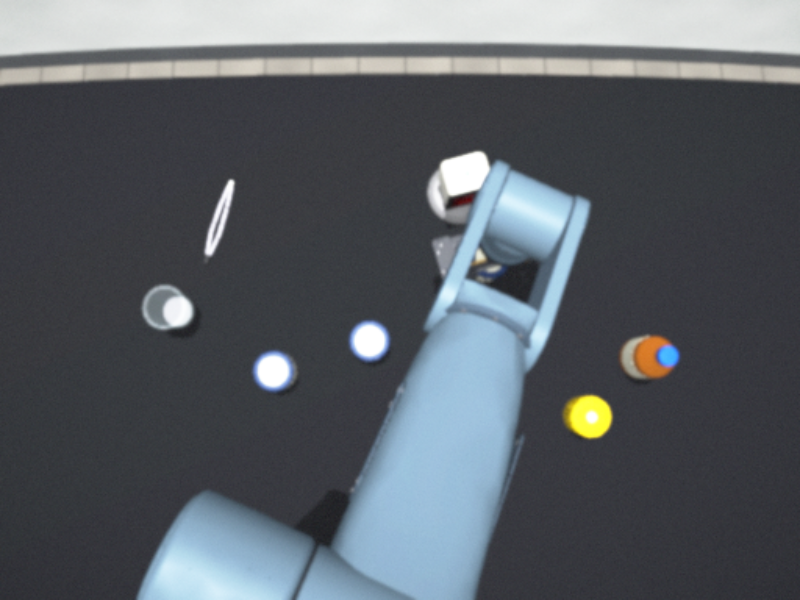

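The side view shows the case upright at (302,212), in front of the reader at (155,210), with its lid top at z≈0.122 and so its middle at 0.092. In the top view everything else is where it started, except that the arm hides turquoise there. The side view shows turquoise standing at (557,303). A short settle, then hand in.

Call:
step_arm --increments '[{"gripper": 0,"tx": 0.4,"ty": 0.6,"tz": 0.7,"rx": 0,"ry": 0,"rz": 0},{"gripper": 0,"tx": 0.4,"ty": 0.6,"tz": 0.7,"rx": 0,"ry": 0,"rz": 0},{"gripper": 0,"tx": 0.4,"ty": 0.6,"tz": 0.7,"rx": 0,"ry": 0,"rz": 0},{"gripper": 0,"tx": 0.4,"ty": 0.6,"tz": 0.7,"rx": 0,"ry": 0,"rz": 0},{"gripper": 0,"tx": 0.4,"ty": 0.6,"tz": 0.7,"rx": 0,"ry": 0,"rz": 0}]'

```text
time: 29.45
eef_pos: [0.6186, -0.1534, 0.076]
tcp_rot: [[-0.269, 0.963, 0.001], [0.963, 0.269, -0.0], [-0.0, 0.001, -1.0]]
force: [0.0, -0.2, -2.9]
grip_width: 0.0637
```

```bash
python3 -c "
from plan import *
from rig import ctrl
st();print(ctrl.hand_in());st()"
```

```text
t 29.45 p [ 0.6186 -0.1534  0.076 ] yaw 105.58 F [ 0.04 -0.23 -2.9 ] M [ 0.046  0.097 -0.023] w 0.0637 q [ -25.   26.   88.   -0.   66. -130.]
the job is handed in; nothing more can be done
None
the job is handed in; nothing more can be done
```

The rattling case is the right-hand one (R). I handed in at 29.5 s with it gripped upright in front of the reader's window. By my measurements it is about 100 mm out, with its middle at z ≈ 0.092 m.

| Case | Moment difference between stroke ends (N m) | Result |
|---|---|---|
| L (left) | 0.003 ± 0.008 | quiet; back within about 1 mm |
| M (middle) | 0.004 ± 0.013 | quiet; back within about 1 mm |
| R (right) | 0.045 ± 0.018, then 0.044 ± 0.007 in a longer repeat | rattles |

- **R's reading disagrees with the brief:** it falls just below the 0.06–0.1 given for a loose weight, and at the top of the 0.01–0.045 given for a snug one. I took it as loose because I measured with the case at rest. A weight lying 13 mm off centre should then give about 0.05, with the sign I saw, while L and M gave about zero.
- **Final checks:** L and M had not moved since I set them back, and the yellow look-alike measured about 1 mm from its starting position. I checked the other items only by eye, and they looked undisturbed. The arm hid the turquoise look-alike from the top camera, but the side view showed it standing.

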